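# Take the fence stop out of the inclined T-slot and stand it in the empty tray

### The arm

A 6-joint arm with a two-finger parallel gripper is mounted at the origin on a cart in front of the work surface, level with it; the furniture and walls round the work are solid. World frame = base frame: x ahead of the robot, y to its left, z up, the work surface at z = 0. Lengths are in m, angles in degrees, forces in N, time in s.
With the tool pointing down it reaches from about 0.35 to 0.975 m from the base axis. Payload 7.1 kg.
Tool frame: the origin (TCP) lies midway between the tips of the shut fingers; the grasp point (between the pads) lies tcp_to_grasp behind it (tcp_to_grasp is the distance from the TCP to the grasp point, in m); x points along the fingers, y is the direction in which the jaws open and shut, and the axes are right-handed (so a half turn about x gives the same grasp; the last joint's range is limited). The gripper opens to 88 mm and grips with 3 to 60 N. Pads are 20 mm wide; open, the fingers measure 115 mm over their backs; the gripper's body (75 mm by 178 mm) begins 61 mm behind the grasp point.
Start: joints at [65.833, 24.242, 93.386, -0, 62.372, -1.089], TCP at [0.245, 0.575, 0.223] pointing down, gripper open.
Joint ranges: [-172.04, 172.04], [-51.8, 120.97], [4.93, 147.93], [-75.15, 255.16], [6.16, 154.13], [-145.62, 145.62]. Speed limits (degrees/s): [136.94, 136.94, 172.46, 180, 180, 180].

### API

Orientations are given as [roll, pitch, yaw] about the fixed x, y, z axes, in that order (R = Rz(yaw) Ry(pitch) Rx(roll)).
In Python, from bench import get_state, get_image, calibration, close_job, tcp_to_grasp gives the robot as it stands. The module is installed in compiled form; this text tells all that it offers.
- The arm moves only by the tool drive_tool, never from a script. Its argument "commands" is one flat list of numbers, 7 for each row, row after row: the shift along the tool's x, y, z in units of 20 cm (1.0 is 20 cm), then the turn, a rotation vector about the tool's x, y, z in units of 90 degrees (1.0 is 90 degrees), then the opening, from -1 (shut) to 1 (fully open), so that 0 is half open. A call has 1 to 8 rows; each row is the pose to reach, as a shift and turn from the pose commanded when the call began, along the tool's axes at that moment; what a row does not reach only later rows make up. A row lasts 1/10 s, in which the tool goes at most 50 mm and 8.59 degrees, less where a joint would pass 70% of its speed; a pose out of reach is approached as far as the arm can. A call with a number of a shift or a turn outside -1 to 1 is refused whole. A call with a gripper value outside its range is refused whole. The fingers move at their own pace and stop on an object; "newtons" is the grip in N (left out, the last holds). Time passes only in rows, so rows that repeat a pose let the fingers close. It gives the time, the measured TCP pose, the force and the opening at its end, in the units of the state.
- get_state(): the state, without advancing time (a new reading comes with each control period).
- get_image(name): name is "scene" or "top" or "wrist"; returns (picture, depth): 420x560x3 uint8, red, green, blue; 420x560 float32, m along the optical axis (not along the pixel's ray), 0 where there is no reading.
- calibration(name): a dict with "vfov" (degrees; the focal length in pixels is half the picture's height over the tangent of half this angle, whatever the lens; pixels are square), "cx", "cy" (the principal point, pixels), "distortion" ([k1, k2, p1, p2, k3] as OpenCV has them; the pictures are not rectified), "extrinsics" (4x4, takes a point from camera to world coordinates). Camera axes: x right, y down, z forward; pixel columns grow to the right and rows downward; lengths in m; the calibration is good to about 2 mm. A picture is of the moment at which its call begins: read the wrist's pose just before it. calibration takes no time and is no camera call; for the wrist camera it gives the pose at the moment of the call.
- close_job(): hands the job in, once; it reports no verdict.
The state is a dict: "t": time; "joint_pos": joint angles; "dq": joint speeds; "joint_torque": joint torques, N m; "eef_pos": TCP position; "orientation": TCP orientation; "ft_force": force on the tool from outside, world axes, zero at the start; "torque": the same for the moment, N m; "finger_gap": opening from 0.0 (shut) to 1.0 (fully open).
Only numpy, scipy, OpenCV 4.12 (cv2) and the standard library are available. Lean on these libraries where they do the work, as an engineer would, in place of code of your own. Each camera call takes 0.05 s, during which the arm holds its last target.

### The job

Take the fence stop off the inclined T-slot fixture: slide it along the slot until its foot is out of the open end, and only then lift it away. Set it down upright on its foot in the empty shallow tray at the right without dropping it, let go of it, and leave the other things on the bench where they are.

Things in the scene. Friction and masses are not known exactly. Their poses are not given: they have to be found in the camera images.
- stop_grip (a point): Fence stop: point at the centre of its plain aluminium bar (24 mm thick in x, 100 long in y, 50 high in z), to be gripped across the 24 mm thickness; axes are the part's own. Below in z: bar ends at -25 mm, neck (18 wide, 80 long) to -41, dark foot plate (44 x 80 x 8) to -49, the underside. In the slot it leans 30 deg, plus up to 6 deg of play.
- fence_stop: The same loose fence stop, 0.28 to 0.46 kg, 74 mm high in all, 100 mm long; origin at the centre of the foot's underside, 49 mm below stop_grip along its z; same axes. It starts in the slot, resting on the slot's floor, 70 to 150 mm from the open end (centre).
- slot_end (a point): Open end of the T-slot: middle of the slot's floor at the end of the track, 60 mm above the bench. y runs along the slot into it, so the stop leaves in -y; z is square to the leaning face (30 deg from vertical, towards the robot); x is up the slope. Beyond the end nothing supports the foot: a stop let go there falls.
- track: Steel T-slot track on a fixed stand, 200 x 70 mm (y, x), face leaning 30 deg to the robot. Origin at mid-length on the slot's floor; axes as slot_end: open end y = -100 mm, closing plate +100. Slot 50 mm wide, 12.5 high; lips above it (top at z = 20.5) leave a 24 mm gap for the neck. The foot has 3 mm play each side, 4.5 in height; it lifts out only when all 80 mm are past the end.
- parts_tray: Empty shallow grey tray fixed to the bench (not the similar one to its left that holds round test blocks), 130 mm along its x, 170 along its y, 18 high; walls and floor 4 mm thick. The origin is the centre of its underside on the bench top (z = 0); z is up, the inside floor 4 mm above the origin.
- oil_bottle: Bystander: standing oil bottle with a pointed orange nozzle, 42 mm across, 109 mm high; origin at the centre of its underside.
- loupe: Bystander: black stand loupe, 39 mm across, 32 mm high; origin at the centre of its underside.
- v_anvil: Bystander: black anvil with a V notch on top, 41 mm across, 47 mm high; origin at the centre of its underside.

How it is judged:
By the outcome, as a careful person would: the job done as asked, in the order asked, and still so for the second after the job is handed in, with the robot touching nothing.
It also fails if it takes over 43 s, if anything falls off the work surface, if the arm or the gripper's body presses on something with over 40 N, if the wrist force passes 120 N, or if a joint passes its speed limit or range.

## Working session

There is one attempt and no reset: what is moved stays moved. The work goes in short steps, Python scripts to look and compute and a tool call to move; the robot and the scene stay as the last step left them, time stands still between calls to the robot, and variables do not carry over. Pictures are saved under pics/ and viewed, and the job is handed in when it is done.

Besides the shell and the picture viewer there is one more tool, called after ">>>" as name(argument=value, ...), one argument or row to a line, values as JSON. drive_tool: Moves the arm, as the interface text tells. Its arguments: {"type":"object","properties":{"commands":{"type":"array","items":{"type":"number"}},"newtons":{"type":"number"}},"required":["commands"]}

```bash
mkdir -p pics; python3 - <<'E'
from bench import *
import cv2,numpy as np
print(get_state()); print(tcp_to_grasp if not callable(tcp_to_grasp) else tcp_to_grasp())
for n in ("scene","top","wrist"):
    c=calibration(n); print(n,c)
    im,d=get_image(n); cv2.imwrite(f"pics/{n}0.png",im[:,:,::-1]); np.savez(f"{n}0.npz",im=im,d=d,E=c["extrinsics"])
E
```

```text
{'t': 0.0, 'joint_pos': array([ 6.58327282e+01,  2.42853094e+01,  9.34333188e+01, -1.11657158e-03,
        6.23707956e+01, -1.09076801e+00]), 'dq': array([-0.08916643, -0.02299745,  0.0329533 , -0.01394774,  0.00698377,
       -0.01221537]), 'joint_torque': array([-4.74551216e-04, -5.44619787e+01, -2.73672509e+01,  6.43221941e-02,
        2.28555588e-02, -7.39063262e-05]), 'eef_pos': array([0.24474379, 0.57446639, 0.22187919]), 'orientation': array([ -90.45748022,   89.9105708 , -113.53346545]), 'ft_force': array([-0.51952394, -0.36638986, -0.19408233]), 'torque': array([-0.01778609,  0.02499574,  0.03832111]), 'finger_gap': 1.0000000951568548}
0.0187
scene {'vfov': 50.38137181684938, 'cx': 274.48549468763804, 'cy': 210.2645433675909, 'distortion': array([-0.13800337,  0.        ,  0.        ,  0.        ,  0.        ]), 'extrinsics': array([[ 0.59795853, -0.57390713,  0.55953213,  0.09669998],
       [-0.80149661, -0.43421489,  0.41116981, -0.54031556],
       [ 0.0069839 , -0.6943256 , -0.71962711,  0.69388299],
       [ 0.        ,  0.        ,  0.        ,  1.        ]])}
top {'v
[... 157 characters left out ...]
   ]), 'extrinsics': array([[ 0.03079709, -0.98059732,  0.19359864,  0.37415832],
       [-0.99867723, -0.0381671 , -0.03445378, -0.18858992],
       [ 0.04117438, -0.19228147, -0.98047565,  0.92332889],
       [ 0.        ,  0.        ,  0.        ,  1.        ]])}
wrist {'vfov': 65.63525746641155, 'cx': 281.25558130478754, 'cy': 210.06134224910713, 'distortion': array([-0.02380972,  0.        ,  0.        ,  0.        ,  0.        ]), 'extrinsics': array([[ 0.39183906,  0.88711174,  0.24391579,  0.17755783],
       [ 0.92003162, -0.37724307, -0.10596926,  0.60350526],
       [-0.00199103,  0.26593313, -0.96398942,  0.38391334],
       [ 0.        ,  0.        ,  0.        ,  1.        ]])}
```

View pics/scene0.png

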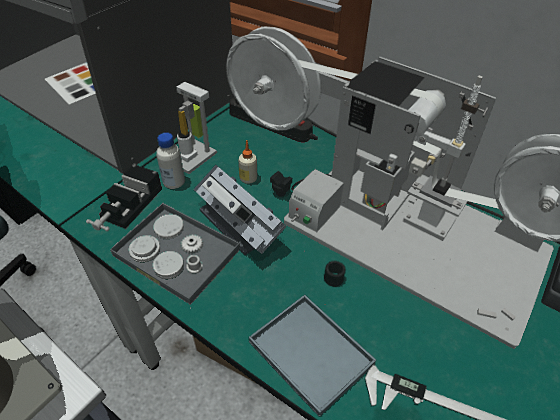

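View pics/top0.png

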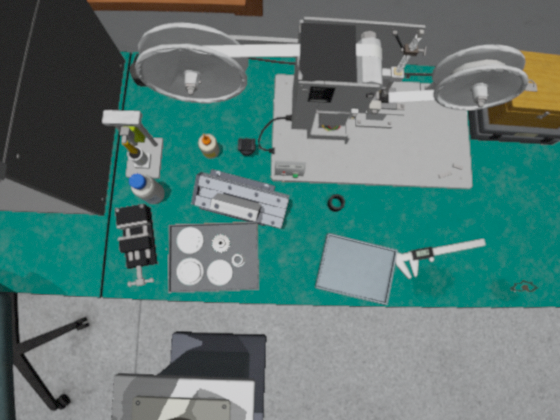

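View pics/wrist0.png

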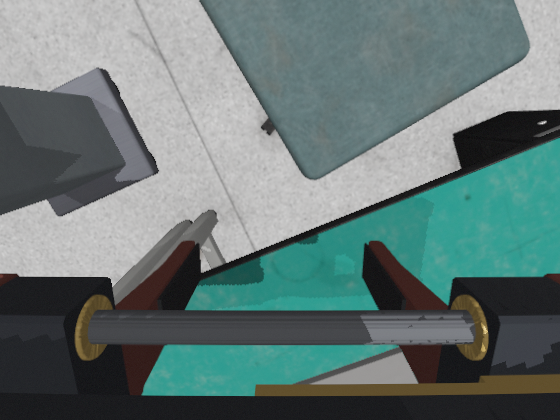

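The scene and top views show the track at top px (195–290, 172–227), with the aluminium bar at about (235, 206). The empty tray is at (357, 268), the loupe at (336, 203), the bottle at (208, 146) and the anvil at (247, 147). The wrist sees only the floor and the bench edge. Next I'll zoom in.

```bash
cat > h.py <<'E'
import numpy as np,cv2
from bench import *
def K(c):
    f=210/np.tan(np.radians(c["vfov"]/2)); return np.array([[f,0,c["cx"]],[0,f,c["cy"]],[0,0,1.]])
def cloud(n,d,E=None):
    c=calibration(n); E=c["extrinsics"] if E is None else E
    v,u=np.mgrid[:420,:560]
    p=cv2.undistortPoints(np.stack([u,v],-1).reshape(-1,1,2).astype(float),K(c),c["distortion"]).reshape(420,560,2)
    P=np.dstack([p[...,0]*d,p[...,1]*d,d]); W=P@E[:3,:3].T+E[:3,3]; W[d<=0]=np.nan
    return W
def ray(n,uv,E=None):
    c=calibration(n); E=c["extrinsics"] if E is None else E
    p=cv2.undistortPoints(np.array(uv,float).reshape(-1,1,2),K(c),c["distortion"]).reshape(-1,2)
    r=np.c_[p,np.ones(len(p))]@E[:3,:3].T
    return E[:3,3],r
def proj(n,X,E=None):
    c=calibration(n); E=c["extrinsics"] if E is None else E
    P=(np.atleast_2d(X)-E[:3,3])@E[:3,:3]
    return cv2.projectPoints(P,np.zeros(3),np.zeros(3),K(c),c["distortion"])[0].reshape(-1,2)
E
python3 - <<'E'
from h import *
t=np.load("top0.npz"); s=np.load("scene0.npz")
a=cv2.resize(t["im"][155:240,180:305,::-1],None,fx=6,fy=6,interpolation=cv2.INTER_CUBIC)
b=cv2.resize(s["im"][155:265,185:295,::-1],None,fx=5,fy=5,interpolation=cv2.INTER_CUBIC)
cv2.imwrite("pics/t1.png",a);cv2.imwrite("pics/s1.png",b)
W=cloud("top",t["d"]);S=cloud("scene",s["d"])
for p in [(235,206),(208,190),(280,205),(336,195),(357,268),(300,230)]: print("top",p,W[p[1],p[0]].round(3))
for p in [(240,213),(310,355),(260,300)]: print("scene",p,S[p[1],p[0]].round(3))
E
```

```text
top (235, 206) [ 0.525 -0.108  0.125]
top (208, 190) [ 0.572 -0.038  0.057]
top (280, 205) [ 0.538 -0.202  0.085]
top (336, 195) [ 0.578 -0.334  0.031]
top (357, 268) [ 0.41  -0.39   0.003]
top (300, 230) [ 0.496 -0.253  0.004]
scene (240, 213) [ 0.509 -0.16   0.108]
scene (310, 355) [ 0.401 -0.393  0.006]
scene (260, 300) [ 0.439 -0.258 -0.001]
```

View pics/t1.png

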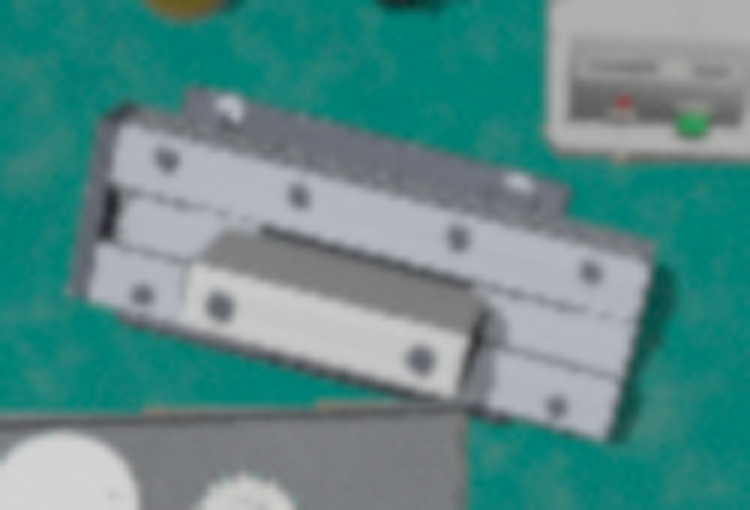

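View pics/s1.png

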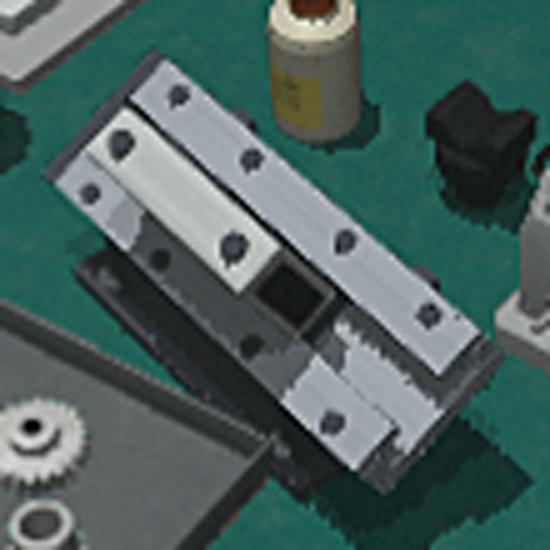

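```bash
python3 - <<'E'
from h import *
t=np.load("top0.npz"); s=np.load("scene0.npz")
W=cloud("top",t["d"]);S=cloud("scene",s["d"])
def z6(L): return [(180+x/6-.4,155+y/6-.4) for x,y in L]
def z5(L): return [(185+x/5-.4,155+y/5-.4) for x,y in L]
def fit(C,poly):
    m=np.zeros((420,560),np.uint8); cv2.fillPoly(m,[np.array(poly).round().astype(int)],1)
    P=C[m>0]; P=P[~np.isnan(P[:,0])]
    for _ in range(3):
        c=P.mean(0); n=np.linalg.svd(P-c)[2][2]; r=(P-c)@n; P=P[abs(r)<max(.001,2*r.std())]
    n*=np.sign(n[2]); print("plane c",c.round(4),"n",n.round(3),"tilt",np.degrees(np.arccos(n[2])).round(1),"yaw",np.degrees(np.arctan2(n[1],n[0])).round(1),"rms",r.std().round(4),len(P)); return c,n
def hit(n,uv,c,nn):
    o,r=ray(n,uv); k=((c-o)@nn)/(r@nn); return o+r*k[:,None]
print("TOP lips");c,n=fit(W,z6([(130,135),(635,255),(620,300),(130,190)]))
X=hit("top",z6([(118,122),(655,245),(612,440),(90,300)]),c,n);print(X.round(4)); print([np.linalg.norm(X[i]-X[i-1]).round(4) for i in range(4)])
print("TOP bar");cb,nb=fit(W,z6([(210,280),(465,345),(455,375),(210,305)]))
X=hit("top",z6([(200,262),(475,332),(462,400),(188,320)]),cb,nb);print(X.round(4),X.mean(0)); print([np.linalg.norm(X[i]-X[i-1]).round(4) for i in range(4)])
print("SCENE lips");c,n=fit(S,z5([(165,75),(455,325),(440,345),(150,100)]))
X=hit("scene",z5([(160,55),(485,335),(365,470),(60,175)]),c,n);print(X.round(4)); print([np.linalg.norm(X[i]-X[i-1]).round(4) for i in range(4)])
print("SCENE bar");cb,nb=fit(S,z5([(130,125),(260,245),(240,270),(110,150)]))
X=hit("scene",z5([(127,108),(282,245),(240,293),(85,148)]),cb,nb);print(X.round(4),X.mean(0)); print([np.linalg.norm(X[i]-X[i-1]).round(4) for i in range(4)])
# tray corners at rim
t6=t["im"][225:310,305:405,::-1]; cv2.imwrite("pics/t2.png",cv2.resize(t6,None,fx=6,fy=6,interpolation=cv2.INTER_CUBIC))
E
```

```text
TOP lips
plane c [ 0.5648 -0.1191  0.0898] n [-0.486  0.11   0.867] tilt 29.9 yaw 167.2 rms 0.0014 727
[[ 0.5963 -0.0235  0.0952]
 [ 0.5574 -0.2203  0.0985]
 [ 0.4913 -0.2081  0.0599]
 [ 0.5366 -0.0113  0.0602]]
[np.float64(0.0703), np.float64(0.2006), np.float64(0.0775), np.float64(0.2019)]
TOP bar
plane c [ 0.5186 -0.1119  0.1249] n [-0.527  0.124  0.841] tilt 32.8 yaw 166.8 rms 0.0012 212
[[ 0.5383 -0.0625  0.1299]
 [ 0.5173 -0.1583  0.1308]
 [ 0.4957 -0.1543  0.1167]
 [ 0.52   -0.0578  0.1178]] [ 0.51779412 -0.10818746  0.12380105]
[np.float64(0.0224), np.float64(0.0981), np.float64(0.0261), np.float64(0.0995)]
SCENE lips
plane c [ 0.5625 -0.1246  0.0883] n [-0.494  0.115  0.862] tilt 30.5 yaw 166.9 rms 0.0012 416
[[ 0.5945 -0.0243  0.0932]
 [ 0.5483 -0.2249  0.0936]
 [ 0.493  -0.2118  0.0602]
 [ 0.5396 -0.0143  0.0605]]
[np.float64(0.0647), np.float64(0.2058), np.float64(0.0659), np.float64(0.2029)]
SCENE bar
plane c [ 0.5154 -0.112   0.1221] n [-0.47   0.117  0.875] tilt 29.0 yaw 166.0 rms 0.0012 230
[[ 0.5359 -0.0639  0.1267]
 [ 0.514  -0.1592  0.1277]
 [ 0.4945 -0.1552  0.1167]
 [ 0.5175 -0.0576  0.116 ]] [ 0.51546648 -0.10899419  0.1217789 ]
[np.float64(0.0222), np.float64(0.0977), np.float64(0.0228), np.float64(0.1003)]
```

View pics/t2.png

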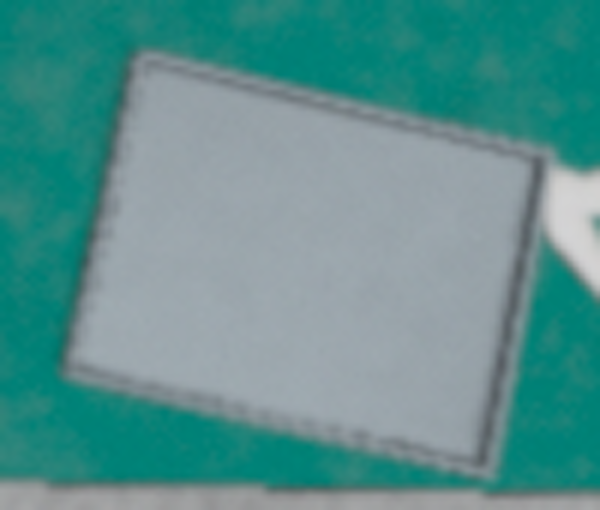

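```bash
python3 - <<'E'
from h import *
from scipy.spatial.transform import Rotation as R
t=np.load("top0.npz"); s=np.load("scene0.npz")
W=cloud("top",t["d"]);S=cloud("scene",s["d"])
A=np.vstack([W.reshape(-1,3),S.reshape(-1,3)]);A=A[~np.isnan(A[:,0])]
# height map, max z per 5cm cell
print("max z(cm); cols y from .60 to -.60 step .05; rows x")
for x in np.arange(.1,.85,.05):
    print(round(x,2),[int(100*np.percentile(q,98)) if len(q:=A[(abs(A[:,0]-x)<.025)&(abs(A[:,1]-y)<.025)][:,2])>3 else -9 for y in np.arange(.6,-.61,-.05)])
st=get_state();Rt=R.from_euler("xyz",st["orientation"],degrees=True);print(Rt.as_matrix().round(3))
# tray rim corners -> z=.018
uv=[(305+x/6-.4,225+y/6-.4) for x,y in [(135,52),(548,153),(492,475),(65,375)]]
o,r=ray("top",uv);X=o+r*((.018-o[2])/r[:,2])[:,None];print(X.round(4),X.mean(0).round(4));print([np.linalg.norm(X[i]-X[i-1]).round(4) for i in range(4)])
for i in range(4): d=X[i]-X[i-1];print(np.degrees(np.arctan2(d[1],d[0])).round(1),end=" ")
uv=[(0,0)]
# scene tray corners
uv=[(305,296),(375,357),(319,414),(249,340)]
o,r=ray("scene",uv);X=o+r*((.018-o[2])/r[:,2])[:,None];print(X.round(4),X.mean(0).round(4))
E
```

```text
max z(cm); cols y from .60 to -.60 step .05; rows x
0.1 [-21, -22, -69, -69, -69, -69, -69, -69, -60, 0, 1, 1, 1, 1, 1, 0, -60, -69, -69, -69, -69, -69, -70, -69, -69]
0.15 [-22, -59, -69, -69, -69, -69, -69, -69, -60, 0, 0, 0, 0, 0, 0, 0, -60, -69, -69, -69, -69, -69, -69, -69, -69]
0.2 [-22, -59, -69, -69, -69, -69, -69, -69, -69, -69, -69, -69, -69, -69, -69, -69, -69, -69, -69, -69, -69, -69, -69, -69, -69]
0.25 [-22, -69, -69, -69, -69, -69, -69, -69, -69, -69, -69, -70, -69, -69, -69, -69, -69, -69, -69, -69, -69, -69, -69, -69, -69]
0.3 [-22, -70, -2, 0, 0, 0, 0, 0, 0, 0, 0, 0, 0, 0, 0, 0, 0, 0, 0, 0, 0, 0, 0, 0, 0]
0.35 [-69, 0, 0, 0, 0, 0, 0, 0, 0, 0, 4, 2, 2, 2, 2, 2, 0, 0, 1, 1, 1, 1, 0, 0, 0]
0.4 [0, 0, 0, 0, 0, 0, 0, 0, 0, 4, 4, 2, 2, 2, 2, 2, 0, 0, 1, 0, 0, 1, 1, 0, 0]
0.45 [0, 0, 0, 0, 0, 0, 0, 0, 0, 5, 5, 2, 1, 1, 2, 2, 0, 0, 1, 0, 1, 1, 1, 1, 0]
0.5 [1, 1, 1, 38, 38, 39, 40, 41, 41, 5, 5, 2, 2, 12, 12, 12, 6, 0, 1, 1, 0, 0, 0, 0, 0]
0.55 [1, 1, 1, 2, 2, 2, 2, 1, 39, 5, 13, 8, 8, 12, 12, 11, 9, 0, 3, 3, 0, 0, 0, 0, 0]
0.6 [1, 1, 1, 2, 1, 1, -9, -9, 40, 1, 13, 6, 9, 9,
[... 172 characters left out ...]
7, 9, 4, 4, 24, 29, 29, 29, 19, 2, 2, 2, 2]
0.75 [-9, -9, -9, -9, -9, -9, -9, -9, 45, 0, 25, 29, 30, 30, 28, 20, 29, 29, 29, 29, 28, 11, 24, 29, 30]
0.8 [-9, -9, -9, -9, -9, -9, -9, -9, 39, 0, 25, 30, 31, 30, 28, 27, 29, 29, 29, 29, 32, 34, 24, 29, 30]
[[-0.     0.392  0.92 ]
 [-0.001  0.92  -0.392]
 [-1.    -0.001 -0.   ]]
[[ 0.4882 -0.316   0.018 ]
 [ 0.4538 -0.48    0.018 ]
 [ 0.3295 -0.4562  0.018 ]
 [ 0.3635 -0.2908  0.018 ]] [ 0.4088 -0.3858  0.018 ]
[np.float64(0.1273), np.float64(0.1676), np.float64(0.1265), np.float64(0.1688)]
-11.4 -101.9 169.2 78.4 [[ 0.4847 -0.3247  0.018 ]
 [ 0.4549 -0.4832  0.018 ]
 [ 0.3231 -0.4603  0.018 ]
 [ 0.3571 -0.2992  0.018 ]] [ 0.4049 -0.3918  0.018 ]
```

```bash
cat >> h.py <<'E'
from scipy.spatial.transform import Rotation as Ro
def Rpart(yaw,tilt):  # columns = part axes
    # tilt about part y: z leans toward -x
    return Ro.from_euler("z",yaw,degrees=True)*Ro.from_euler("y",-tilt,degrees=True)
def Rtool(yaw,tilt):
    M=Rpart(yaw,tilt).as_matrix(); return Ro.from_matrix(np.c_[-M[:,2],M[:,0],-M[:,1]])
def goto(p,yaw,tilt):
    st=get_state(); R0=Ro.from_euler("xyz",st["orientation"],degrees=True); p=np.array(p)
    d=R0.inv().apply(p-st["eef_pos"]); rv=(R0.inv()*Rtool(yaw,tilt)).as_rotvec(degrees=True)
    print("t",round(st["t"],2),"eef",st["eef_pos"].round(4),"F",st["ft_force"].round(1),"gap",round(st["finger_gap"],3),"j",st["joint_pos"].round(0))
    print("-> shift",(d/.2).round(4),"turn",(rv/90).round(4),"rows",np.linalg.norm(d)/.05,np.linalg.norm(rv)/8.59)
E
python3 - <<'E'
from h import *
print(Rpart(-12.8,30).as_matrix().round(3))
goto((.29,.38,.27),45,0)
E
```

```text
[[ 0.845  0.222 -0.488]
 [-0.192  0.975  0.111]
 [ 0.5    0.     0.866]]
t 0.15 eef [0.2448 0.5746 0.2221] F [0.1 0.2 0.4] gap 0.998 j [66. 24. 93.  0. 62. -1.]
-> shift [-0.2386 -0.8068  0.5893] turn [2.436e-01 1.000e-04 7.000e-04] rows 4.108906059569688 2.5517991295442974
```

>>> drive_tool(
  commands=[-0.24, -0.81, 0.59, 0.244, 0, 0, 0.3, -0.24, -0.81, 0.59, 0.244, 0, 0, 0.3, -0.24, -0.81, 0.59, 0.244, 0, 0, 0.3, -0.24, -0.81, 0.59, 0.244, 0, 0, 0.3, -0.24, -0.81, 0.59, 0.244, 0, 0, 0.3],
)

```text
t: 0.65
eef_pos: [0.2904, 0.3759, 0.2716]
orientation: [-7.6, 90.0, -52.8]
ft_force: [0.2, -0.2, -0.2]
finger_gap: 0.656
```

```bash
python3 - <<'E'
from h import *
goto((.35,.19,.27),15,0)
E
```

```text
t 0.65 eef [0.2904 0.3759 0.2716] F [ 0.2 -0.2 -0.2] gap 0.656 j [ 51.   8. 109.  -0.  63.   6.]
-> shift [ 0.0085 -0.4435  0.8695] turn [ 3.312e-01  5.000e-04 -1.000e-04] rows 3.9042929933408947 3.470373476882197
```

>>> drive_tool(
  commands=[0, -0.44, 0.87, 0.33, 0, 0, 0.3, 0, -0.44, 0.87, 0.33, 0, 0, 0.3, 0, -0.44, 0.87, 0.33, 0, 0, 0.3, 0, -0.44, 0.87, 0.33, 0, 0, 0.3, 0, -0.44, 0.87, 0.33, 0, 0, 0.3],
)

```text
t: 1.15
eef_pos: [0.3517, 0.1908, 0.2706]
orientation: [-6.1, 89.9, -81.2]
ft_force: [0.3, 0.4, 0.6]
finger_gap: 0.649
```

```bash
python3 - <<'E'
from h import *
# stop grip and approach
M=Rpart(-12.8,30).as_matrix()
top=np.array([.5166,-.1086,.1230]); grip=top-.025*M[:,2]; tcp=grip-.0187*M[:,2]
print(grip,tcp,tcp+.1*M[:,2])
goto(tcp+.10*M[:,2]+[-.04,.05,.03],-12.8,30)
E
```

```text
[ 0.52878937 -0.11136936  0.10134936] [ 0.53790701 -0.11344083  0.08515469] [ 0.48914955 -0.10236341  0.17175723]
t 1.15 eef [0.3517 0.1908 0.2706] F [0.3 0.4 0.6] gap 0.649 j [ 27.   1. 117.  -0.  62.  12.]
-> shift [0.3453 0.1595 1.2999] turn [ 0.3002 -0.0798  0.3267] rows 5.4176617098615605 4.723548534471911
```

>>> drive_tool(
  commands=[0.2, 0.1, 0.98, 0.3, -0.08, 0.327, 0.3, 0.2, 0.1, 0.98, 0.3, -0.08, 0.327, 0.3, 0.2, 0.1, 0.98, 0.3, -0.08, 0.327, 0.3, 0.2, 0.1, 0.98, 0.3, -0.08, 0.327, 0.3, 0.2, 0.1, 0.98, 0.3, -0.08, 0.327, 0.3, 0.2, 0.1, 0.98, 0.3, -0.08, 0.327, 0.3],
)

```text
t: 1.75
eef_pos: [0.4206, 0.0095, 0.2296]
orientation: [90.2, 60.0, -12.5]
ft_force: [-0.8, -0.3, 0.4]
finger_gap: 0.651
```

```bash
python3 - <<'E'
from h import *
goto((.489,-.102,.172),-12.8,30)
E
```

```text
t 1.75 eef [0.4206 0.0095 0.2296] F [-0.8 -0.3  0.4] gap 0.651 j [  7.  -4. 135. -25.  22.  40.]
-> shift [0.4765 0.2512 0.4698] turn [ 0.0012 -0.0017  0.0002] rows 2.859065569880541 0.021932987482870137
```

>>> drive_tool(
  commands=[0.47, 0.25, 0.47, 0, 0, 0, 0.3, 0.47, 0.25, 0.47, 0, 0, 0, 0.3, 0.47, 0.25, 0.47, 0, 0, 0, 0.3, 0.47, 0.25, 0.47, 0, 0, 0, 0.3, 0.47, 0.25, 0.47, 0, 0, 0, 0.3],
)

```text
t: 2.25
eef_pos: [0.4908, -0.1013, 0.1731]
orientation: [90.1, 60.1, -12.3]
ft_force: [-0.9, -0.8, -0.0]
finger_gap: 0.648
```

```bash
python3 - <<'E'
from h import *
goto((.5379,-.1134,.0852),-12.8,30)
c=calibration("wrist")
im,d=get_image("wrist"); cv2.imwrite("pics/w1.png",im[:,:,::-1]); np.savez("w1.npz",im=im,d=d,E=c["extrinsics"])
E
```

```text
t 2.25 eef [ 0.4908 -0.1013  0.1731] F [-0.9 -0.8 -0. ] gap 0.648 j [-13.  10. 131.   3.   9.  -4.]
-> shift [ 0.5022 -0.0085  0.0087] turn [ 0.0029 -0.0026  0.0008] rows 2.009541010951822 0.04092062593608808
```

View pics/w1.png

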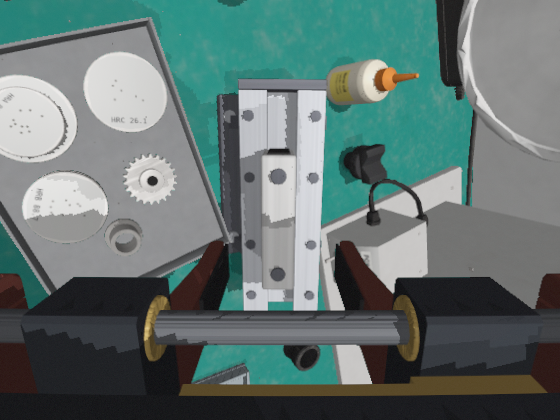

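```bash
python3 - <<'E'
from h import *
w=np.load("w1.npz"); E=w["E"]
cv2.imwrite("pics/w1z.png",cv2.resize(w["im"][70:320,210:350,::-1],None,fx=3,fy=2.4,interpolation=cv2.INTER_CUBIC))
C=cloud("wrist",w["d"],E)
for box in [(183,260,270,288,"bar"),(160,262,303,318,"lip")]:
    P=C[box[0]:box[1],box[2]:box[3]].reshape(-1,3);P=P[~np.isnan(P[:,0])]
    for _ in range(3):
        c=P.mean(0);n=np.linalg.svd(P-c)[2][2];r=(P-c)@n;P=P[abs(r)<max(.001,2*r.std())]
    n*=np.sign(n[2]);print(box[4],c.round(4),n.round(3),"tilt",np.degrees(np.arccos(n[2])).round(1),"yaw",np.degrees(np.arctan2(-n[1],-n[0])).round(1),r.std())
print(get_state()["joint_pos"].round(2))
E
```

```text
bar [ 0.5168 -0.103   0.1234] [-0.485  0.11   0.868] tilt 29.8 yaw -12.8 0.0005438668968253877
lip [ 0.5638 -0.1208  0.0904] [-0.495  0.117  0.861] tilt 30.5 yaw -13.3 0.0006153397871102908
[-13.24  10.16 130.67   2.92   9.28  -3.56]
```

View pics/w1z.png

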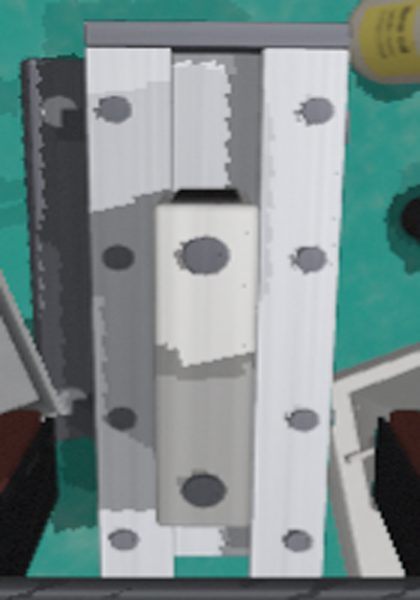

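```bash
python3 - <<'E'
from h import *
w=np.load("w1.npz"); E=w["E"]
uv=[(210+x/3-.35,70+y/2.4-.3) for x,y in [(157,203),(258,205),(251,525),(158,523)]]
M=Rpart(-13,30).as_matrix();n=M[:,2];c=np.array([.5168,-.103,.1234])
o,r=ray("wrist",uv,E);X=o+r*(((c-o)@n)/(r@n))[:,None];print(X.round(4),X.mean(0).round(4),[np.linalg.norm(X[i]-X[i-1]).round(4) for i in range(4)])
top=X.mean(0); q=.5*top+.5*np.array([.5166,-.1086,.123])
# closing plate inner edge: lips ends (88,48),(345,50) at lips plane
uv=[(210+x/3-.35,70+y/2.4-.3) for x,y in [(88,48),(346,50)]]
c=np.array([.5638,-.1208,.0904]);X=o+(r2:=ray("wrist",uv,E)[1])*(((c-o)@n)/(r2@n))[:,None];print(X.round(4),"top to closing plate along y",((X.mean(0)-top)@M[:,1]).round(4), "width",np.linalg.norm(X[0]-X[1]))
print("use top",q); tcp=q-.0437*n; print("tcp",tcp); goto(tcp+.06*n,-13,30); goto(tcp,-13,30)
E
```

```text
[[ 0.5179 -0.0551  0.1178]
 [ 0.5367 -0.0598  0.129 ]
 [ 0.5147 -0.1557  0.1291]
 [ 0.4953 -0.1507  0.1175]] [ 0.5161 -0.1053  0.1233] [np.float64(0.0982), np.float64(0.0224), np.float64(0.0983), np.float64(0.0231)]
[[ 0.5364 -0.0128  0.061 ]
 [ 0.5937 -0.0261  0.0949]] top to closing plate along y 0.0947 width 0.06793255935192058
use top [ 0.51637311 -0.10696241  0.12316707]
tcp [ 0.53766309 -0.11187759  0.08532176]
t 2.3 eef [ 0.4899 -0.1005  0.1734] F [-0.3  0.3 -0.3] gap 0.65 j [-13.  10. 131.   3.   9.  -4.]
-> shift [ 0.204  -0.0073  0.003 ] turn [ 0.0052 -0.0039  0.0011] rows 0.8166678675586665 0.06863982247734397
t 2.3 eef [ 0.4899 -0.1005  0.1734] F [-0.3  0.3 -0.3] gap 0.65 j [-13.  10. 131.   3.   9.  -4.]
-> shift [ 0.504  -0.0068  0.0049] turn [ 0.0052 -0.0039  0.0011] rows 2.016313203468964 0.06863982247734397
```

>>> drive_tool(
  commands=[0.1, 0, 0, 0.005, -0.004, 0, 0.1, 0.2, 0, 0, 0.005, -0.004, 0, 0.1, 0.2, 0, 0, 0.005, -0.004, 0, 0.1],
)

```text
t: 2.6
eef_pos: [0.5116, -0.1038, 0.1459]
orientation: [89.9, 60.6, -12.9]
ft_force: [-0.1, 0.3, 0.5]
finger_gap: 0.554
```

```bash
python3 - <<'E'
from h import *
print(get_state()["joint_pos"].round(2)); goto([ 0.5377, -0.1119,  0.0853],-13,30)
E
```

```text
[-12.72  15.51 128.87  -0.84   6.23   0.91]
t 2.6 eef [ 0.5116 -0.1038  0.1459] F [-0.1  0.3  0.5] gap 0.554 j [-13.  16. 129.  -1.   6.   1.]
-> shift [ 0.3307 -0.0302  0.0103] turn [ 0.0019 -0.0005  0.0068] rows 1.3289578809650662 0.07389074231168187
```

```bash
cat >> h.py <<'E'
LEAN=20.
def Rtool(yaw,tilt,lean=None):
    M=Rpart(yaw,tilt).as_matrix(); return Ro.from_matrix(np.c_[-M[:,2],M[:,0],-M[:,1]])*Ro.from_euler("y",LEAN if lean is None else lean,degrees=True)
def tcp_for(grip,yaw,tilt):
    return np.array(grip)+.0187*Rtool(yaw,tilt).as_matrix()[:,0]
E
python3 - <<'E'
from h import *
n=Rpart(-13,30).as_matrix()[:,2]
grip=np.array([.5164,-.1070,.1232])-.025*n; print(grip)
goto(tcp_for(grip,-13,30)+.09*n,-13,30)
E
```

```text
[ 0.52857963 -0.10981189  0.10154936]
t 2.6 eef [ 0.5116 -0.1038  0.1459] F [-0.1  0.3  0.5] gap 0.554 j [-13.  16. 129.  -1.   6.   1.]
-> shift [-0.1251 -0.0348 -0.022 ] turn [0.0007 0.2217 0.007 ] rows 0.5269277470680328 2.3240145865347492
```

>>> drive_tool(
  commands=[-0.125, -0.02, -0.02, 0, 0, 0, 0.1, -0.125, -0.035, -0.02, 0, 0.08, 0, 0.1, -0.125, -0.035, -0.02, 0, 0.15, 0.004, 0.1, -0.125, -0.035, -0.02, 0, 0.222, 0.007, 0.1, -0.125, -0.035, -0.02, 0, 0.222, 0.007, 0.1, -0.125, -0.035, -0.02, 0, 0.222, 0.007, 0.1, -0.125, -0.035, -0.02, 0, 0.222, 0.007, 0.1, -0.125, -0.035, -0.02, 0, 0.222, 0.007, 0.1],
)

```text
t: 3.4
eef_pos: [0.494, -0.096, 0.1659]
orientation: [120.6, 54.2, 23.1]
ft_force: [-0.7, 0.4, 0.5]
finger_gap: 0.547
```

```bash
python3 - <<'E'
from h import *
n=Rpart(-13,30).as_matrix()[:,2]
grip=np.array([.5164,-.1070,.1232])-.025*n
print(get_state()["joint_pos"].round(2))
goto(tcp_for(grip,-13,30)+.05*n,-13,30);goto(tcp_for(grip,-13,30),-13,30)
E
```

```text
[-28.89  15.15 129.12  68.53  29.69 -81.12]
t 3.4 eef [ 0.494  -0.096   0.1659] F [-0.7  0.4  0.5] gap 0.547 j [-29.  15. 129.  69.  30. -81.]
-> shift [ 0.1968 -0.0023  0.0686] turn [ 0.001  -0.0019 -0.0023] rows 0.8336873669477571 0.03304202444506636
t 3.4 eef [ 0.494  -0.096   0.1659] F [-0.7  0.4  0.5] gap 0.547 j [-29.  15. 129.  69.  30. -81.]
-> shift [ 0.4315 -0.0033  0.1548] turn [ 0.001  -0.0019 -0.0023] rows 1.833612531541641 0.03304202444506636
```

>>> drive_tool(
  commands=[0.2, -0.002, 0.069, 0, 0, -0.002, 0.1, 0.2, -0.002, 0.069, 0, 0, -0.002, 0.1, 0.3, -0.003, 0.107, 0, 0, -0.002, 0.1, 0.43, -0.003, 0.155, 0, 0, -0.002, 0.1, 0.43, -0.003, 0.155, 0, 0, -0.002, 0.1],
)

```text
t: 3.9
eef_pos: [0.538, -0.1057, 0.0849]
orientation: [120.9, 54.6, 23.3]
ft_force: [-0.0, -0.5, 0.1]
finger_gap: 0.55
```

```bash
python3 - <<'E'
from h import *
n=Rpart(-13,30).as_matrix()[:,2]
grip=np.array([.5164,-.1070,.1232])-.025*n
print(get_state()["joint_pos"].round(2))
goto(tcp_for(grip,-13,30),-13,30)
for k in ("scene","wrist"):
    im,d=get_image(k); cv2.imwrite(f"pics/{k}2.png",im[:,:,::-1] if k=="wrist" else cv2.resize(im[110:290,140:380,::-1],None,fx=3,fy=3,interpolation=cv2.INTER_CUBIC))
E
```

```text
[-26.97  28.56 125.34  86.54  26.5  -99.77]
t 3.9 eef [ 0.538  -0.1057  0.0849] F [-0.  -0.5  0.1] gap 0.55 j [ -27.   29.  125.   87.   26. -100.]
-> shift [-0.0042  0.0061 -0.0029] turn [ 0.0001 -0.0007  0.0026] rows 0.03156222890886112 0.02827902654339102
```

View pics/scene2.png

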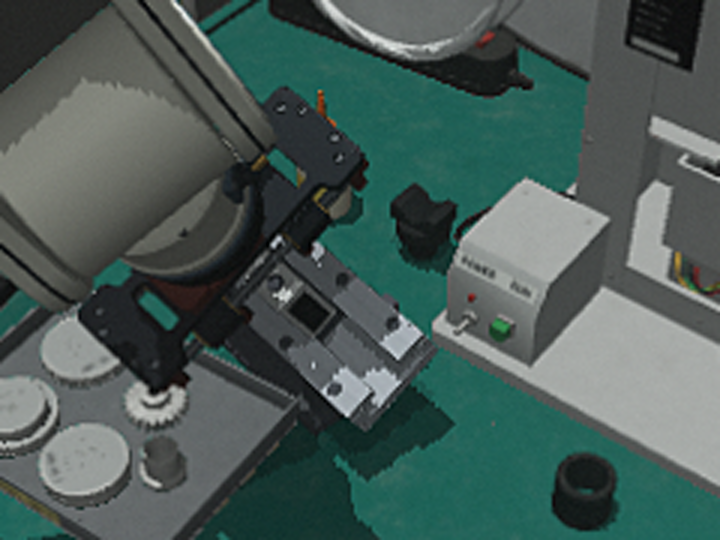

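View pics/wrist2.png

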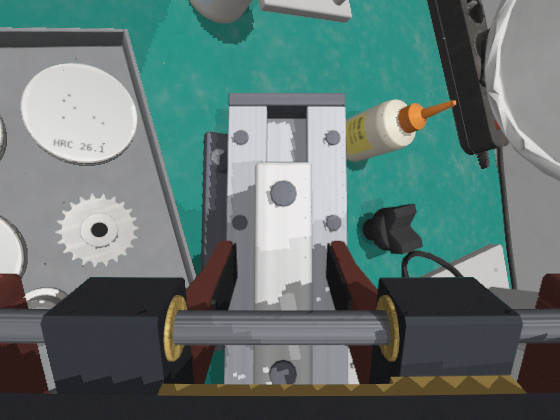

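The gripper straddles the bar centrally: wrist px 282 for the jaws against 283 for the bar. Closing now.

>>> drive_tool(
  commands=[0, 0.006, 0, 0, 0, 0, -0.3, 0, 0.006, 0, 0, 0, 0, -0.6, 0, 0.006, 0, 0, 0, 0, -1, 0, 0.006, 0, 0, 0, 0, -1, 0, 0.006, 0, 0, 0, 0, -1, 0, 0.006, 0, 0, 0, 0, -1],
  newtons=25,
)

```text
t: 4.6
eef_pos: [0.5385, -0.1071, 0.0864]
orientation: [120.7, 54.6, 23.1]
ft_force: [-8.1, -0.4, 9.8]
finger_gap: 0.273
```

```bash
python3 - <<'E'
from h import *
s=get_state();print(s["finger_gap"]*88,s["ft_force"],s["torque"])
M=Rpart(-13,30).as_matrix();T=Ro.from_euler("xyz",s["orientation"],degrees=True)
print("tool-> slide dir -y_part in tool axes",T.inv().apply(-M[:,1]).round(4)," z_part",T.inv().apply(M[:,2]).round(4)," x_part",T.inv().apply(M[:,0]).round(4))
E
```

```text
24.05159657794392 [-8.11093958 -0.35864996  9.79808815] [-0.13823111  0.2312413   0.12754357]
tool-> slide dir -y_part in tool axes [-3.417e-01 -5.000e-04  9.398e-01]  z_part [-0.9398 -0.0019 -0.3417]  x_part [-1.9e-03  1.0e+00 -1.0e-04]
```

>>> drive_tool(
  commands=[-0.01, 0.01, -0.003, 0, 0, 0, -1, -0.01, 0.01, -0.003, 0, 0, 0, -1, -0.01, 0.01, -0.003, 0, 0, 0, -1],
)

```text
t: 4.9
eef_pos: [0.5396, -0.1076, 0.0884]
orientation: [120.7, 54.6, 23.1]
ft_force: [0.9, 0.2, -3.1]
finger_gap: 0.27
```

```bash
python3 - <<'E'
from h import *
s=get_state();M=Rpart(-13,30).as_matrix();print("F part axes",(M.T@s["ft_force"]).round(1),"T",(M.T@s["torque"]).round(2),s["eef_pos"].round(4),s["t"])
E
```

```text
F part axes [-0.9  0.4 -3.1] T [-0.34  0.55  0.25] [ 0.5396 -0.1076  0.0884] 4.9
```

>>> drive_tool(
  commands=[-0.0171, 0, 0.047, 0, 0, 0, -1, -0.0342, 0, 0.094, 0, 0, 0, -1, -0.0513, 0, 0.141, 0, 0, 0, -1, -0.0684, 0, 0.188, 0, 0, 0, -1, -0.0684, 0, 0.188, 0, 0, 0, -1],
)

```text
t: 5.4
eef_pos: [0.5307, -0.1484, 0.0886]
orientation: [120.6, 54.6, 22.9]
ft_force: [-0.1, -1.1, -3.2]
finger_gap: 0.278
```

```bash
cat > chk.py <<'E'
from h import *
s=get_state();M=Rpart(-13,30).as_matrix();print("F part axes",(M.T@s["ft_force"]).round(1),"T",(M.T@s["torque"]).round(2),s["eef_pos"].round(4),s["t"],s["joint_pos"].round(1))
d=s["eef_pos"]-np.array([0.5396,-0.1076,0.0884]);print("moved in part axes mm",(1e3*M.T@d).round(1),"gap",s["finger_gap"]*88)
T=Ro.from_euler("xyz",s["orientation"],degrees=True)
print("-y_part in tool",T.inv().apply(-M[:,1]).round(4),"turn left",((T.inv()*Rtool(-13,30)).as_rotvec(degrees=True)/90).round(4))
E
python3 chk.py
```

```text
F part axes [-1.4 -1.1 -2.9] T [-0.36  0.51  0.26] [ 0.5307 -0.1484  0.0886] 5.4 [-32.5  28.6 123.8  79.8  29.  -97.5]
moved in part axes mm [  0.5 -41.8  -0.1] gap 24.449118581246566
-y_part in tool [-0.3399  0.0011  0.9405] turn left [-0.001   0.0014  0.0009]
```

>>> drive_tool(
  commands=[-0.02, 0, 0.055, 0, 0, 0, -1, -0.04, 0, 0.11, 0, 0, 0, -1, -0.06, 0, 0.165, 0, 0, 0, -1, -0.08, 0, 0.22, 0, 0, 0, -1, -0.1, 0, 0.275, 0, 0, 0, -1, -0.12, 0, 0.33, 0, 0, 0, -1, -0.12, 0, 0.33, 0, 0, 0, -1],
)

```text
t: 6.1
eef_pos: [0.515, -0.2169, 0.0887]
orientation: [120.6, 54.6, 22.9]
ft_force: [-0.0, -0.1, -3.3]
finger_gap: 0.273
```

```bash
python3 chk.py
```

```text
F part axes [-1.7 -0.1 -2.9] T [-0.32  0.53  0.16] [ 0.515  -0.2169  0.0887] 6.1 [-40.9  29.8 120.6  70.9  33.4 -95.7]
moved in part axes mm [   0.6 -112.1   -0. ] gap 24.047399300249136
-y_part in tool [-3.399e-01  7.000e-04  9.405e-01] turn left [-0.0008  0.0015  0.0008]
```

>>> drive_tool(
  commands=[-0.02, 0, 0.055, 0, 0, 0, -1, -0.04, 0, 0.11, 0, 0, 0, -1, -0.06, 0, 0.165, 0, 0, 0, -1, -0.084, 0, 0.23, 0, 0, 0, -1, -0.084, 0, 0.23, 0, 0, 0, -1],
)

```text
t: 6.6
eef_pos: [0.504, -0.2651, 0.0889]
orientation: [120.5, 54.6, 22.9]
ft_force: [0.8, 0.1, -2.8]
finger_gap: 0.272
```

```bash
python3 chk.py; python3 - <<'E'
from h import *
for k in ("scene","top"):
    im,d=get_image(k); im=im[130:310,160:400] if k=="scene" else im[140:320,170:410]
    cv2.imwrite(f"pics/{k}3.png",cv2.resize(im[:,:,::-1],None,fx=3,fy=3,interpolation=cv2.INTER_CUBIC))
E
```

```text
F part axes [-0.8  0.2 -2.8] T [-0.33  0.53  0.23] [ 0.504  -0.2651  0.0889] 6.6 [-46.1  30.9 117.6  65.4  36.5 -94.5]
moved in part axes mm [ 9.000e-01 -1.615e+02  1.000e-01] gap 23.93798913777301
-y_part in tool [-3.394e-01  6.000e-04  9.406e-01] turn left [-0.0006  0.0018  0.0006]
```

View pics/scene3.png

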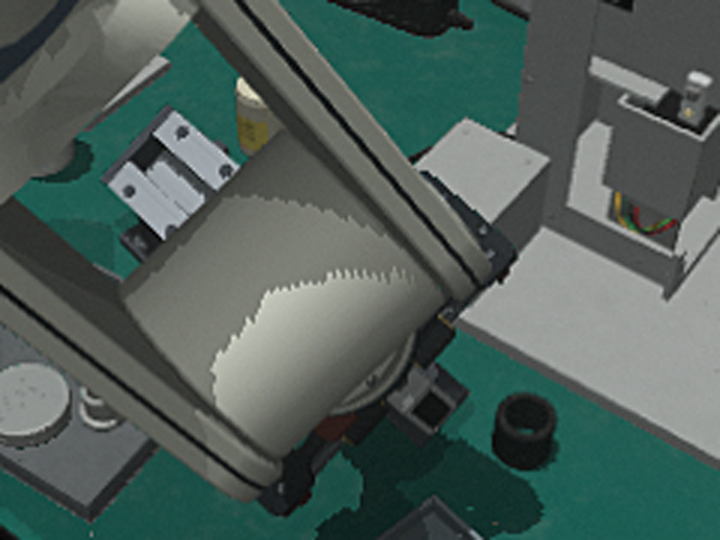

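View pics/top3.png

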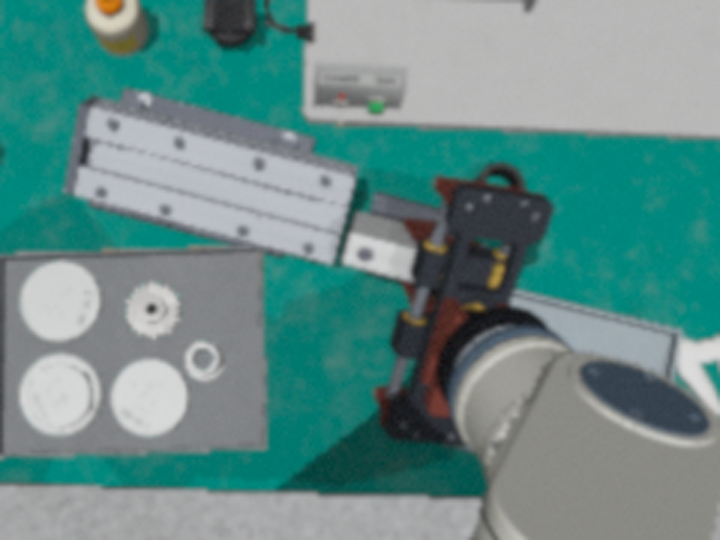

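Top view: the foot's trailing edge (zoom px 372, 200) is about 15 mm past the track's end (352, 180), and the 161 mm travelled agrees with that. So the foot is out of the slot and I can lift.

```bash
python3 - <<'E'
from h import *
s=get_state(); p=s["eef_pos"]
goto(p+[-.004,-.015,0.005],-13,30)
goto(p+[-.01,-.03,.09],-13,30)
E
```

```text
t 6.7 eef [ 0.5037 -0.2631  0.0887] F [ 0.1  0.4 -3.7] gap 0.273 j [-46.  31. 118.  65.  36. -95.]
-> shift [-0.0481  0.0102  0.0651] turn [-0.0007  0.0006  0.0013] rows 0.3261901286060021 0.01654189404658766
t 6.7 eef [ 0.5037 -0.2631  0.0887] F [ 0.1  0.4 -3.7] gap 0.273 j [-46.  31. 118.  65.  36. -95.]
-> shift [-0.4275  0.2112  0.0122] turn [-0.0007  0.0006  0.0013] rows 1.907878402833892 0.01654189404658766
```

>>> drive_tool(
  commands=[-0.048, 0.01, 0.065, 0, 0, 0, -1, -0.15, 0.06, 0.05, 0, 0, 0, -1, -0.25, 0.12, 0.03, 0, 0, 0, -1, -0.34, 0.165, 0.02, 0, 0, 0, -1, -0.43, 0.21, 0.012, 0, 0, 0, -1, -0.43, 0.21, 0.012, 0, 0, 0, -1],
)

```text
t: 7.3
eef_pos: [0.4943, -0.2934, 0.1813]
orientation: [120.3, 54.5, 22.8]
ft_force: [0.4, -0.5, -3.6]
finger_gap: 0.271
```

```bash
python3 - <<'E'
from h import *
goto(tcp_for((.407,-.389,.16),-11.5,0),-11.5,0)
E
```

```text
t 7.3 eef [ 0.4943 -0.2934  0.1813] F [ 0.4 -0.5 -3.6] gap 0.271 j [-49.  22. 114.  52.  45. -80.]
-> shift [-0.1722 -0.3742  0.5025] turn [ 0.0996  0.0063 -0.3192] rows 2.5990383139766204 3.504500391587829
```

>>> drive_tool(
  commands=[-0.035, -0.075, 0.1, 0.02, 0.001, -0.064, -1, -0.07, -0.15, 0.2, 0.04, 0.002, -0.128, -1, -0.105, -0.225, 0.3, 0.06, 0.004, -0.192, -1, -0.14, -0.3, 0.4, 0.08, 0.005, -0.256, -1, -0.172, -0.374, 0.5, 0.1, 0.006, -0.319, -1, -0.172, -0.374, 0.5, 0.1, 0.006, -0.319, -1, -0.172, -0.374, 0.5, 0.1, 0.006, -0.319, -1],
)

```text
t: 8.0
eef_pos: [0.4075, -0.3801, 0.1388]
orientation: [-179.5, 69.7, 79.0]
ft_force: [0.1, 0.9, -2.8]
finger_gap: 0.27
```

```bash
python3 - <<'E'
from h import *
goto(tcp_for((.407,-.389,.09),-11.5,0),-11.5,0)
for k in ("scene","top"):
    im,d=get_image(k); np.savez(k+"4.npz",im=im,d=d); im=im[220:400,200:440] if k=="scene" else im[170:350,240:480]
    cv2.imwrite(f"pics/{k}4.png",cv2.resize(im[:,:,::-1],None,fx=3,fy=3,interpolation=cv2.INTER_CUBIC))
E
```

```text
t 8.0 eef [ 0.4075 -0.3801  0.1388] F [ 0.1  0.9 -2.8] gap 0.27 j [-53.  31.  98.  17.  66. -50.]
-> shift [0.3071 0.0074 0.1263] turn [-0.001  -0.0031  0.0019] rows 1.3284262146733694 0.03893322714896131
```

View pics/scene4.png

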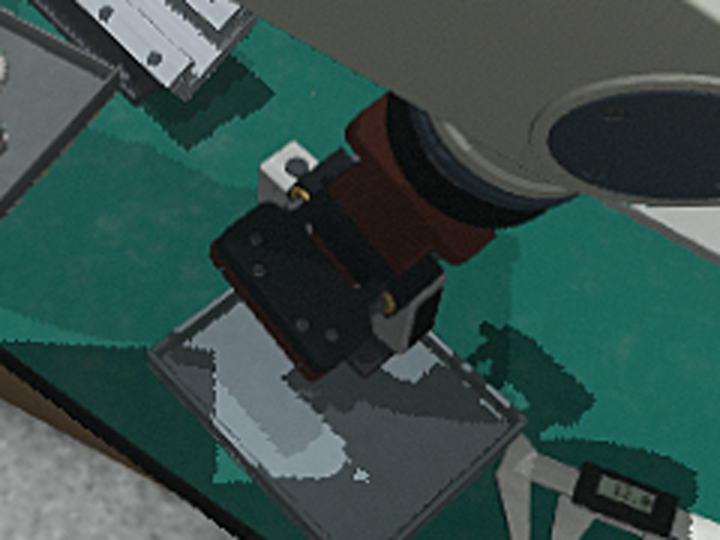

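View pics/top4.png

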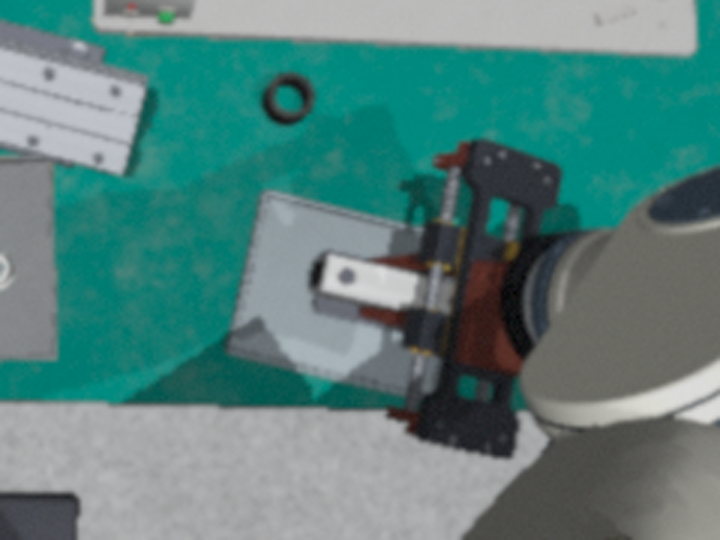

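```bash
python3 - <<'E'
from h import *
t=np.load("top4.npz");C=cloud("top",t["d"])
m=np.zeros((420,560),np.uint8);z=lambda L:[(240+x/3-.3,170+y/3-.3) for x,y in L]
cv2.fillPoly(m,[np.array(z([(330,262),(415,278),(412,298),(328,284)])).round().astype(int)],1)
P=C[m>0];P=P[~np.isnan(P[:,0])]
for _ in range(3):
    c=P.mean(0);n=np.linalg.svd(P-c)[2][2];r=(P-c)@n;P=P[abs(r)<max(.001,2*r.std())]
n*=np.sign(n[2]);L=Rpart(-11.5,0).as_matrix().T@n
print(c,n,"lean x,y deg",np.degrees(L[:2]),r.std(),len(P))
o,r=ray("top",z([(327,252),(318,291),(421,268),(418,308)]));X=o+r*((.185-o[2])/r[:,2])[:,None];print(X.round(4))
e=X[:2].mean(0);M=Rpart(-11.5,0).as_matrix();print("centre est",e-.05*M[:,1])
E
```

```text
[ 0.41284198 -0.36463251  0.18146411] [ 0.00469843 -0.00861477  0.99995185] lean x,y deg [ 0.36220183 -0.43001135] 0.0012032263651984118 211
[[ 0.4296 -0.3343  0.185 ]
 [ 0.4049 -0.3287  0.185 ]
 [ 0.4212 -0.3948  0.185 ]
 [ 0.3959 -0.3927  0.185 ]]
centre est [ 0.40724532 -0.38047915  0.185     ]
```

```bash
python3 - <<'E'
from h import *
goto(tcp_for((.407,-.393,.068),-11.5,0),-11.5,0)
s=get_state();T=Ro.from_euler("xyz",s["orientation"],degrees=True);print("down",T.inv().apply([0,0,-1]).round(4))
E
```

```text
t 8.1 eef [ 0.4073 -0.3798  0.1396] F [ 0.2  0.6 -3.2] gap 0.272 j [-53.  31.  98.  16.  66. -50.]
-> shift [0.407  0.0132 0.185 ] turn [-0.0009 -0.0026  0.0018] rows 1.7891513820912268 0.03424071954217592
down [0.9383 0.0031 0.3458]
```

>>> drive_tool(
  commands=[0.07, 0.003, 0.031, 0, 0, 0, -1, 0.14, 0.006, 0.063, 0, 0, 0, -1, 0.21, 0.008, 0.095, 0, 0, 0, -1, 0.28, 0.01, 0.127, 0, -0.002, 0.002, -1, 0.345, 0.012, 0.157, 0, -0.003, 0.002, -1, 0.407, 0.013, 0.185, 0, -0.003, 0.002, -1, 0.407, 0.013, 0.185, 0, -0.003, 0.002, -1, 0.407, 0.013, 0.185, 0, -0.003, 0.002, -1],
)

```text
t: 8.9
eef_pos: [0.4082, -0.3884, 0.0507]
orientation: [-179.9, 70.1, 78.5]
ft_force: [-0.1, -1.2, -2.6]
finger_gap: 0.27
```

>>> drive_tool(
  commands=[0.014, 0, 0.005, 0, 0, 0, -1, 0.028, 0, 0.01, 0, 0, 0, -1, 0.042, 0, 0.0155, 0, 0, 0, -1, 0.042, 0, 0.0155, 0, 0, 0, -1],
)

```text
t: 9.3
eef_pos: [0.4082, -0.3884, 0.0419]
orientation: [-179.9, 70.1, 78.5]
ft_force: [0.8, -0.1, -3.0]
finger_gap: 0.271
```

>>> drive_tool(
  commands=[0.005, 0, 0.0018, 0, 0, 0, -1, 0.01, 0, 0.0035, 0, 0, 0, -1, 0.014, 0, 0.005, 0, 0, 0, -1, 0.014, 0, 0.005, 0, 0, 0, -1],
)

```text
t: 9.7
eef_pos: [0.4082, -0.3884, 0.039]
orientation: [-179.9, 70.1, 78.5]
ft_force: [0.5, -0.4, -3.6]
finger_gap: 0.273
```

```bash
python3 - <<'E'
from h import *
print(get_state()["ft_force"],get_state()["eef_pos"])
im,d=get_image("scene"); cv2.imwrite("pics/s5.png",cv2.resize(im[240:400,220:420,::-1],None,fx=3.6,fy=3.6,interpolation=cv2.INTER_CUBIC))
E
```

```text
[ 0.49052322 -0.41902258 -3.60408366] [ 0.40821051 -0.38844925  0.03901699]
```

View pics/s5.png

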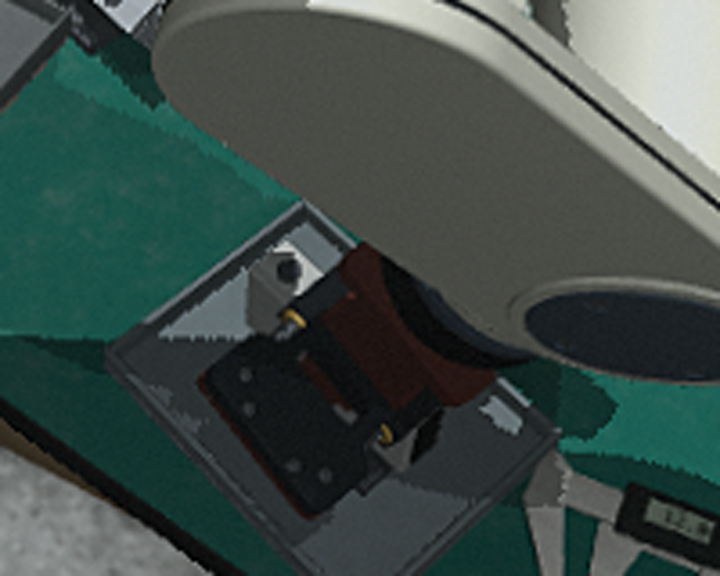

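>>> drive_tool(
  commands=[0.004, 0, 0.0014, 0, 0, 0, -1, 0.007, 0, 0.0026, 0, 0, 0, -1, 0.009, 0, 0.0033, 0, 0, 0, -1, 0.009, 0, 0.0033, 0, 0, 0, -1],
)

```text
t: 10.15
eef_pos: [0.4082, -0.3885, 0.0371]
orientation: [-179.9, 70.1, 78.5]
ft_force: [0.0, -0.1, -2.4]
finger_gap: 0.273
```

>>> drive_tool(
  commands=[0.003, 0, 0.0011, 0, 0, 0, -1, 0.006, 0, 0.0022, 0, 0, 0, -1, 0.006, 0, 0.0022, 0, 0, 0, -1],
)

```text
t: 10.45
eef_pos: [0.4082, -0.3885, 0.0359]
orientation: [-179.9, 70.1, 78.5]
ft_force: [-0.0, -0.5, -4.0]
finger_gap: 0.277
```

>>> drive_tool(
  commands=[0.003, 0, 0.0011, 0, 0, 0, -1, 0.005, 0, 0.0018, 0, 0, 0, -1, 0.005, 0, 0.0018, 0, 0, 0, -1],
)

```text
t: 10.75
eef_pos: [0.4083, -0.3886, 0.0353]
orientation: [-180.0, 70.1, 78.4]
ft_force: [-1.4, -0.4, 3.6]
finger_gap: 0.273
```

Contact at grip height 0.053, as expected: the wrist force went from −3.5 to +3.6 N. Releasing now.

>>> drive_tool(
  commands=[0, 0, 0, 0, 0, 0, -0.4, 0, 0, 0, 0, 0, 0, -0.3, 0, 0, 0, 0, 0, 0, -0.1, 0, 0, 0, 0, 0, 0, 0.2, 0, 0, 0, 0, 0, 0, 0.2],
  newtons=5,
)

```text
t: 11.25
eef_pos: [0.4083, -0.3885, 0.0348]
orientation: [-179.9, 70.1, 78.5]
ft_force: [0.4, -0.5, -0.9]
finger_gap: 0.581
```

```bash
python3 - <<'E'
from h import *
s=get_state();print(s["ft_force"],s["finger_gap"]*88,s["eef_pos"])
im,d=get_image("wrist"); cv2.imwrite("pics/w6.png",im[:,:,::-1])
E
```

```text
[ 0.38144257 -0.47130129 -0.91754854] 51.1713574509797 [ 0.40825812 -0.38846824  0.0348101 ]
```

View pics/w6.png

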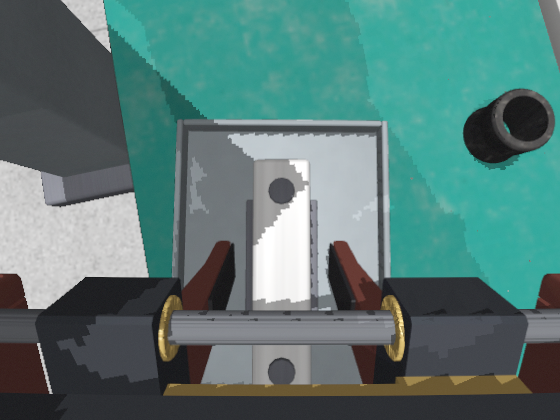

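The fence stop stands upright and free between the open fingers (bar px 252–310, foot visible on both sides) inside the tray. I'll retract along the tool axis.

>>> drive_tool(
  commands=[-0.05, 0, 0, 0, 0, 0, 0.2, -0.15, 0, 0, 0, 0, 0, 0.2, -0.3, 0, 0, 0, 0, 0, 0.2, -0.45, 0, 0, 0, 0, 0, 0.2, -0.6, 0, 0, 0, 0, 0, 0.2, -0.75, 0, 0, 0, 0, 0, 0.2, -0.75, 0, 0, 0, 0, 0, 0.2],
)

```text
t: 12.0
eef_pos: [0.3992, -0.4418, 0.1806]
orientation: [179.1, 70.5, 77.4]
ft_force: [0.9, -0.0, -0.4]
finger_gap: 0.602
```

```bash
python3 - <<'E'
from h import *
for k in ("scene","top"):
    im,d=get_image(k); np.savez(k+"7.npz",im=im,d=d); cv2.imwrite(f"pics/{k}7.png",im[:,:,::-1])
s=get_state();print(s["t"],s["eef_pos"],s["ft_force"],s["joint_pos"].round(1))
E
```

```text
12.1 [ 0.39801419 -0.43876708  0.1766677 ] [ 0.4771     -0.00582857 -0.33360393] [-56.2  31.2  91.2  14.7  72.2 -50.9]
```

View pics/scene7.png

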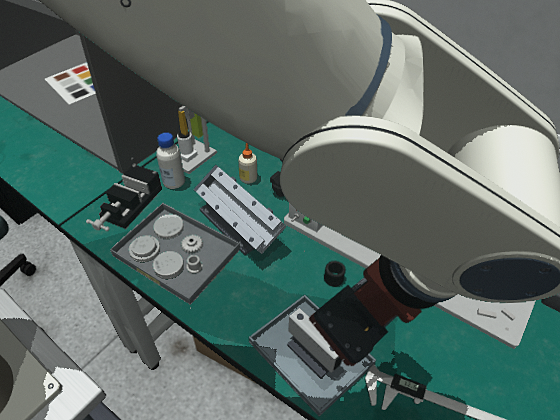

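View pics/top7.png

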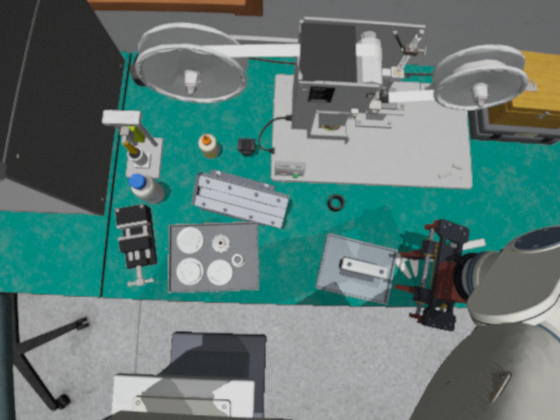

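```bash
python3 - <<'E'
from h import *
t=np.load("top7.npz");t0=np.load("top0.npz");C=cloud("top",t["d"])
m=np.zeros((420,560),np.uint8);cv2.fillPoly(m,[np.array([(344,261),(385,268),(384,274),(343,266)])],1)
P=C[m>0];P=P[~np.isnan(P[:,0])];P=P[abs(P[:,2]-np.median(P[:,2]))<.005]
c=P.mean(0);n=np.linalg.svd(P-c)[2][2];print(c,np.degrees(np.arccos(abs(n[2]))))
df=np.abs(t["im"].astype(int)-t0["im"]).max(2)
for nme,(x,y) in dict(bottle=(208,146),anvil=(247,147),loupe=(336,203)).items(): print(nme,df[y-14:y+14,x-14:x+14].mean())
E
python3 -c "
from bench import *
print(get_state()['t'],get_state()['dq'].round(2));print(close_job())"
```

```text
[ 0.40902275 -0.39039895  0.07781688] 2.916807939023428
bottle 8.551020408163266
anvil 7.36734693877551
loupe 7.807397959183674
12.1 [ 0.4   1.58  1.9   0.13 -0.22  0.02]
the job is handed in; nothing more can be done
None
```

The fence stop is standing upright on its foot in the empty right-hand tray, released, and the job is handed in at about 12.1 s of the 43 s allowed.

**What I did**
- **Grip:** I gripped the bar across its 24 mm thickness; the gripper read 24.05 mm.
- **First approach:** coming in square to the leaning face took joint 5 to 6.23°, almost at its 6.16° limit. I backed off and leaned the fingers 20° along the bar, which cleared it.
- **Slide and lift:** I raised the stop about 2 mm off the slot floor and slid it 161 mm along the slot. Side forces at the checks between slides stayed under 2 N. Before lifting, the top view showed the foot about 15 mm past the open end.
- **Setting down:** I turned it upright, lowered it until the wrist force showed contact, opened the gripper and drew it back clear.

**Last checks**
- **Position and height:** the bar top is at (0.409, −0.390, 0.078) m. 0.078 m is the height expected for the stop standing on the tray floor, and it is near the tray's centre.
- **Tilt:** this reading was weak. The final plane fit gave 2.9° from a small patch of noisy depth. A fit while the stop was still held gave under 0.5°. The correct height and the pictures show it standing flat.
- **Bystanders:** the bottle, anvil and loupe look unmoved in the top view. Only small picture differences showed around them, which I put down to noise and shadow, and I did not re-measure their positions.
- **Arm:** it was still settling at under 2°/s when I handed in, with the gripper more than 100 mm clear of the stop.

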